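# Roll the sample jar up the loading ramp into the reading cradle

### The job

Two containers lie on their sides at the low end of the two-lane loading ramp. With the fingertips, push the wide-mouth jar (the one with the full-width cap) up its lane, over the crest, so that it settles in the cradle flush against the stop of the reader and does not roll back. Push it steadily: do not flick it, and do not pick it up; leave the narrow-necked bottle in the other lane and everything else on the bench where they are, and finish clear of everything.

Things in the scene. Friction and masses are not known exactly. Their poses are not given: they have to be found in the camera images.
- ramp: (Sizes in mm.) Fixed aluminium ramp, two lanes leading up to a grey reader box; 270 long, 210 wide, 85 high. Origin: on the work surface below its middle. x axis points uphill (level, towards the reader), y left when looking uphill, z up. Lane centre lines at y = +49 and -49, clear width 94, side walls and divider 4 thick and 12 high. Floor height 27.6 at x = -115, rising at 7 degrees.
- crest (a point): (Sizes in mm.) Middle of the crest on the lane floors: ramp x = 35, y = 0, height 46. Up to here the floor rises at 7 degrees and a jar let go rolls back down; beyond it the floor falls at 12 degrees to an upright black stop plate (face at ramp x = 93, top 81 high), and a jar rolls by itself into this dip, the cradle.
- low_bar (a point): (Sizes in mm.) Middle of the round steel bar, 8 in diameter, across the low end of both lanes, on which the jars rest (ramp x = -102, top 8 above the floor). It lies wholly under the jar's round: a finger with its tip 10 to 22 above the floor can come down just outside the jar's low side.
- jar: (Sizes in mm.) The jar to push: smooth white plastic cylinder 50 in diameter, 86 long, with a blue screw cap of the same diameter at one end; about 150 g, needs 1 to 2 N. Lies across a lane. Origin: middle of its axis; y along its axis to the cap; x, z turn as it rolls. Origin at the start: ramp x = -85, height 57; on the crest: height 71; home: x = 68, height 65.
- bottle: (Sizes in mm.) Bystander lying in the other lane at the low end: white bottle, body 50 in diameter and 50 long, with sloping shoulders, narrow neck and a blue cap 22 in diameter, 86 long overall. Origin: middle of its length on its axis; y axis along its axis towards the cap. Leave it there.
- cradle_left (a point): (Sizes in mm.) Where the jar's origin is when it is home in the cradle of the left lane (ramp y = +49).
- cradle_right (a point): (Sizes in mm.) Where the jar's origin is when it is home in the cradle of the right lane (ramp y = -49).
- reagent: (Sizes in mm.) Bystander: standing amber bottle with blue cap, 72 in diameter, 150 high, to the left of the ramp. Origin: centre of its underside.
- beaker: (Sizes in mm.) Bystander: glass beaker, 74 in diameter, 85 high, to the right of the ramp. Origin: centre of its underside.
- vial_rack: (Sizes in mm.) Bystander: grey rack of small vials, 80 x 120, 46 high, to the left of the ramp. Origin: centre of its underside.
Things that resemble listed ones, but are neither listed nor needed, are in the scene too. What is shaped like the jar but red or yellow is not meant.

How it is judged:
At the end, for the whole second after the job is handed in: The jar rests in the cradle at the upper end of its lane, its centre within 8 mm of the home point and its axis within 0.06 rad of square to the lane, at rest; the bottle is still at the low end of the other lane (within 15 mm) ((distance between jar and cradle_left below 0.008 m or distance between jar and cradle_right below 0.008 m) and angle between the y axis of jar and the y axis of ramp, either way round below 0.06 rad and linear speed of jar below 0.01 m/s and angular speed of jar below 0.3 rad/s and distance of bottle from where it was at the start of the episode below 0.015 m); the robot touches nothing.
It fails at once if the jar is lifted off the ramp (more than about 10 mm above where it rolls) (z of jar in the frame of ramp above 0.081 m or (x of jar in the frame of ramp below -0.03 m and z of jar in the frame of ramp above 0.0735 m)).
It fails at once if the jar falls off the ramp (height (world z) of jar below 0.045 m).
It fails at once if the jar is flicked or thrown (faster than 0.6 m/s) (linear speed of jar above 0.6 m/s).
It fails at once if the bottle in the other lane is pushed away (more than 15 mm) (distance of bottle from where it was at the start of the episode above 0.015 m).
It fails at once if the reagent bottle, beaker or vial rack is disturbed (moved more than 20 mm or tipped) (distance of any of reagent, beaker, vial_rack from where it was at the start of the episode above 0.02 m or angle between any of reagent, beaker, vial_rack's own z axis and vertical above 0.3 rad).
It also fails if it takes over 40 s, if anything falls off the work surface, if the arm or the gripper's body presses on something with over 40 N, if the wrist force passes 120 N, or if a joint passes its speed limit or range.

### The arm

A 6-joint arm with a two-finger parallel gripper is mounted at the origin on the work surface. World frame = base frame: x ahead of the robot, y to its left, z up, the work surface at z = 0. Lengths are in m, angles in rad, forces in N, time in s.
With the tool pointing down it reaches from about 0.35 to 0.95 m from the base axis. Payload 17.4 kg.
Tool frame: the origin (TCP) lies on the centre line of the jaws, within the pads' length; the fingertips stand 25 mm ahead of it and the grasp point (between the pads) lies 6 mm ahead of it; z points along the fingers, y is the direction in which the jaws open and shut (so a half turn about z gives the same grasp; the last joint's range is limited). The gripper opens to 93 mm and grips with 3 to 60 N. Pads are 15 mm wide; open, the fingers measure 128 mm over their backs; the gripper's body (75 mm by 188 mm) begins 65 mm behind the grasp point.
Start: joints at [-1.333, 0.116, 1.442, -0, 1.584, -0.038], TCP at [0.184, -0.649, 0.244] pointing down, gripper open.
Joint ranges: [-2.83, 2.83], [-0.83, 2.19], [0.07, 2.5], [-1.14, 4.28], [0.01, 3], [-2.97, 2.97]. Speed limits (rad/s): [1.89, 1.89, 2.22, 3.14, 3.14, 3.14].

### API

Orientations are given as a unit quaternion [x, y, z, w].
In Python, from rig import * gives the robot as it stands.
- The arm moves only by the shell command python3 -m creep 'ROWS'. ROWS is JSON, a list of rows, each an object of numbers: "hand": the finger opening in mm, from 0 to 93; "x", "y", "z": the shift along the world's x, y, z in mm; "ax", "ay", "az": the turn, a rotation vector about the world's x, y, z in rad. In form: [{"hand": .., "x": .., "y": .., "z": .., "ax": .., "ay": .., "az": ..}, ...]. A call has exactly 5 rows; each row is the pose to reach, as a shift and turn from the pose commanded when the call began; what a row does not reach only later rows make up. A row lasts 1/12 s, in which the tool goes at most 41.7 mm and 7.16 degrees, less where a joint would pass 70% of its speed; a pose out of reach is approached as far as the arm can. A call with a gripper value outside its range is refused whole. The fingers move at their own pace and stop on an object; the grip force is fixed at half the most. Time passes only in rows, so rows that repeat a pose let the fingers close, or fill a call up. It gives the time, the measured TCP pose, the force and the opening at its end, in the units of the state.
- state(): the state, without advancing time (a new reading comes with each control period).
- read_camera(name): name is "side" or "top" or "wrist"; returns a dict with "frame" (480x640x3 uint8, red, green, blue), "range_z" (480x640 float32, m along the optical axis (not along the pixel's ray), 0 where there is no reading), "K" (3x3 intrinsics, pixels), "R" (3x3) and "t" (3): a world point X has camera coordinates R X + t. Camera axes: x right, y down, z forward; pixel columns grow to the right and rows downward; lengths in m; the calibration is good to about 2 mm. The wrist camera is an equidistant fisheye: a pixel r from the principal point sees the ray r / f radians off the axis. A picture is of the moment at which its call begins.
- hand_in(): hands the job in, once; it reports no verdict.
Trained networks look in a picture, given as the dict that the camera call returned (one of the last four; its "shot" number tells which), for a name from the list of things; names that differ only in an ending like _2 or _b are one class to them, and where a whole thing is asked for, a point or a joint stands for the part that bears it (a point fixed in the world has none). Each returns a list of dicts, best first, with "p" (0 to 1); they miss things now and then, are a little off and sometimes report something else, mostly with a low value. They report only what shows in the picture. A call takes as long as a camera call. They do not tell look-alikes from the thing itself.
- boxes_of(picture, thing): "box" ([left, top, right, bottom] in pixels, round what is visible of it).
- landmark_of(picture, thing): "location" ([column, row] in pixels: a listed point, or the origin of a listed thing).
The state is a dict: "clock": time; "qpos": joint angles; "qvel": joint speeds; "joint_torque": joint torques, N m; "ee_pos": TCP position; "ee_rot": TCP orientation; "contact_force": force on the tool from outside, world axes, zero at the start; "ft_torque": the same for the moment, N m; "finger_gap": finger opening in m.
Only numpy, scipy, OpenCV 4.12 (cv2) and the standard library are available. Lean on these libraries where they do the work, as an engineer would, in place of code of your own. Each camera call takes 0.05 s, during which the arm holds its last target.

## Working session

There is one attempt and no reset: what is moved stays moved. The work goes in short steps, Python scripts to look and compute and a shell command to move; the robot and the scene stay as the last step left them, time stands still between calls to the robot, and variables do not carry over. Pictures are saved under pics/ and viewed, and the job is handed in when it is done.

```bash
mkdir -p pics; ls
cat > h.py <<'E'
from rig import *
import numpy as np, cv2
def save(p,n): cv2.imwrite(f'pics/{n}.png',cv2.cvtColor(p['frame'],cv2.COLOR_RGB2BGR))
def w(p,u,v,z=None,d=None):
    K,R,t=p['K'],np.array(p['R']),np.array(p['t'])
    r=np.array([(u-K[0][2])/K[0][0],(v-K[1][2])/K[1][1],1.0])
    c=-R.T@t; dr=R.T@r
    s=d if d is not None else (z-c[2])/dr[2]
    return c+s*dr
E
python3 - <<'E'
from h import *
s=state();print(s['clock'],s['ee_pos'],s['ee_rot'],s['contact_force'])
for n in ['top','side']:
    p=read_camera(n);save(p,n+'0');print(n,np.round(p['K'],1).tolist(),np.round(p['R'],3).tolist(),np.round(p['t'],3))
    for th in ['ramp','jar','bottle','crest','low_bar','cradle_left','cradle_right']:
        try: print(th,[(np.round(d['location']).tolist(),round(d['p'],2)) for d in landmark_of(p,th)][:4],[(np.round(d['box']).tolist(),round(d['p'],2)) for d in boxes_of(p,th)][:4] if th in('jar','bottle','ramp') else '')
        except Exception as e: print(th,e)
E
```

```text
pics
0.0 [ 0.18374584 -0.64931177  0.24289762] [ 9.90508738e-01  1.37448488e-01 -4.91954181e-05 -5.92287002e-04] [-0.05065171 -0.18450949 -0.26892366]
top [[521.2, 0.0, 321.9], [0.0, 521.2, 233.4], [0.0, 0.0, 1.0]] [[-0.004, -1.0, 0.014], [-0.994, 0.002, -0.112], [0.112, -0.015, -0.994]] [0.    0.531 1.17 ]
ramp [([332.0, 214.0], 0.75)] [([290.0, 137.0, 386.0, 262.0], 0.92)]
jar [([411.0, 282.0], 0.85), ([316.0, 306.0], 0.7), ([315.0, 245.0], 0.66), ([249.0, 232.0], 0.64)] [([244.0, 267.0, 279.0, 307.0], 0.96), ([292.0, 230.0, 334.0, 257.0], 0.67), ([393.0, 263.0, 430.0, 307.0], 0.63), ([231.0, 212.0, 265.0, 246.0], 0.62)]
bottle [([356.0, 245.0], 0.84), ([165.0, 216.0], 0.67)] [([337.0, 233.0, 380.0, 259.0], 0.71)]
crest [([339.0, 192.0], 0.56)] 
low_bar [([336.0, 251.0], 0.64), ([316.0, 177.0], 0.57)] 
cradle_left [([318.0, 174.0], 0.65)] 
cradle_right [([363.0, 176.0], 0.74), ([155.0, 311.0], 0.29)] 
side [[441.9, 0.0, 319.8], [0.0, 441.9, 240.4], [0.0, 0.0, 1.0]] [[-0.814, -0.581, -0.019], [-0.283, 0.424, -0.86], [0.508, -0.695, -0.509]] [0.429 0.205 0.856]
ramp [([311.0, 250.0], 0.63)] [([238.0, 195.0, 365.0, 278.0], 0.84), ([340.0, 220.0, 364.0, 245.0], 0.2)]
jar [([274.0, 283.0], 0.95), ([399.0, 234.0], 0.83), ([372.0, 278.0], 0.8), ([326.0, 299.0], 0.77)] [([304.0, 291.0, 347.0, 307.0], 0.97), ([300.0, 232.0, 338.0, 265.0], 0.9), ([380.0, 222.0, 416.0, 242.0], 0.9), ([352.0, 268.0, 396.0, 291.0], 0.74)]
bottle [([350.0, 232.0], 0.7)] [([339.0, 218.0, 364.0, 245.0], 0.83)]
crest [([302.0, 231.0], 0.94)] 
low_bar [([340.0, 251.0], 0.57)] 
cradle_left [([378.0, 199.0], 0.7), ([348.0, 235.0], 0.22), ([303.0, 213.0], 0.16)] 
cradle_right [([302.0, 213.0], 0.86)]
```

View pics/top0.png

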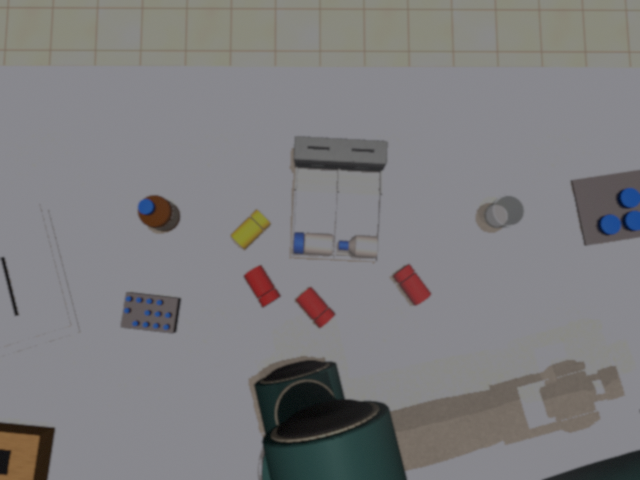

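View pics/side0.png

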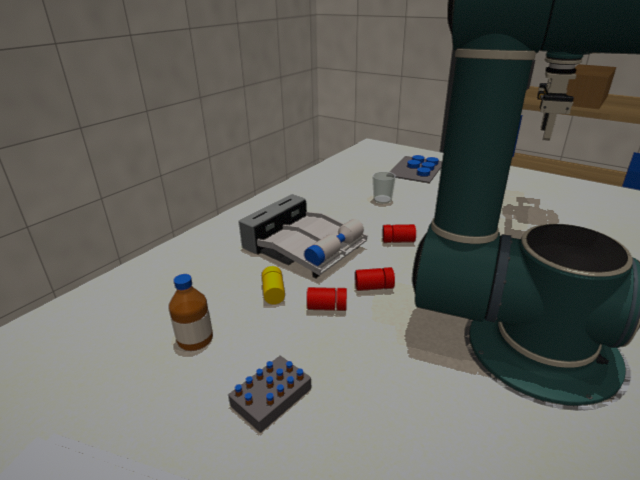

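Run:
```python
import cv2
a=cv2.imread('pics/top0.png')[120:280,250:430];cv2.imwrite('pics/top0z.png',cv2.resize(a,None,fx=3.7,fy=3.7,interpolation=2))
a=cv2.imread('pics/side0.png')[180:300,220:400];cv2.imwrite('pics/side0z.png',cv2.resize(a,None,fx=4,fy=4,interpolation=2))
```

```text
(no output)
```

View pics/top0z.png

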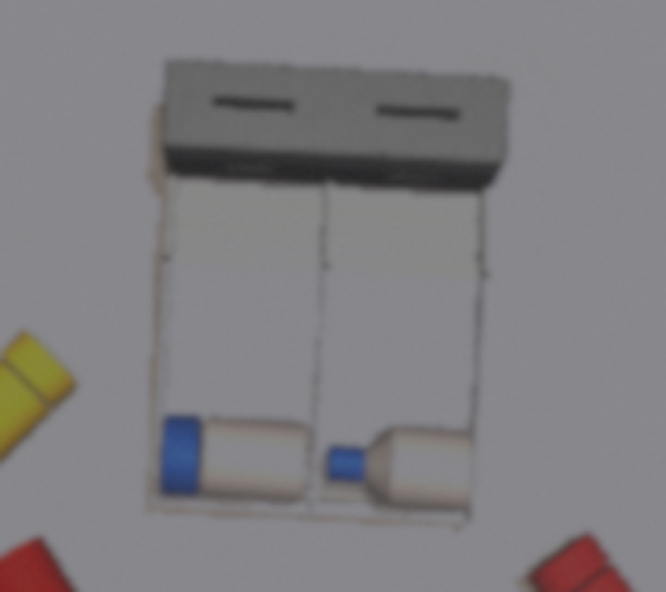

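View pics/side0z.png

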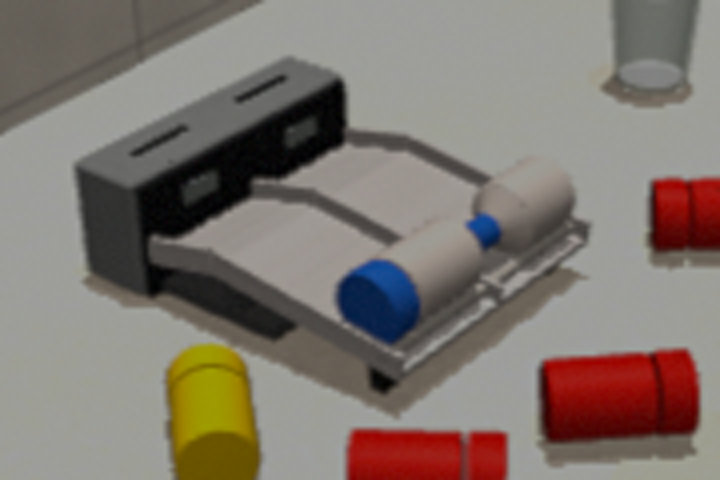

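Run:
```python
from h import *
p=read_camera('top')
f=lambda x,y,z: w(p,250+x/3.7-.3,120+y/3.7-.3,z)
L,R_,D=f(163,258,.058),f(485,275,.058),f(326,266,.058)
print('crest',L,R_,D, np.linalg.norm(L-R_))
d=L-R_;print('yaw from crest',np.arctan2(-d[0],d[1]))
b=f(312,512,.037+.002)
print('low',b)
# jar depth points
fr=p['frame'].astype(int);dz=p['range_z']
K=p['K'];R=np.array(p['R']);t=np.array(p['t'])
v,u=np.mgrid[0:480,0:640]
P=np.stack([(u-K[0][2])/K[0][0]*dz,(v-K[1][2])/K[1][1]*dz,dz],-1)
W=(P-t)@R
def sel(l,tp,r,bt,z0,z1):
    S=W[tp:bt,l:r].reshape(-1,3);return S[(S[:,2]>z0)&(S[:,2]<z1)]
S=sel(285,228,338,262,.066,.1); print('jar top',len(S),S.mean(0),S.min(0),S.max(0))
from scipy.optimize import least_squares
# cylinder fit horizontal axis
def res(q):
    x0,a,z0=q; dd=(S[:,0]-x0-np.tan(-a)*(S[:,1]-S[:,1].mean()))*np.cos(a)
    return np.hypot(dd,S[:,2]-z0)-.025
o=least_squares(res,[S[:,0].mean(),0,.057],loss='soft_l1',f_scale=.002);print('jar x,yaw,z',o.x,'y mid',(S[:,1].min()+S[:,1].max())/2,np.abs(o.fun).mean())
S=sel(338,228,384,262,.066,.1); print('bottle top',len(S),S.mean(0),S.min(0),S.max(0))
# ramp floor plane
S=W[195:228,300:330].reshape(-1,3);A=np.c_[S[:,:2],np.ones(len(S))];c=np.linalg.lstsq(A,S[:,2],rcond=None)[0];print('plane',c,np.arctan2(c[1],c[0]),np.degrees(np.arctan(np.hypot(c[0],c[1]))))
p2=read_camera('side')
for n,pp in(('top',p),('side',p2)):
    for th,z in(('crest',.046),('low_bar',.035),('jar',.057),('cradle_right',.065),('cradle_left',.065)):
        for q in landmark_of(pp,th): print(n,th,round(q['p'],2),np.round(w(pp,*q['location'],z),3))
```

```text
crest [0.62809676 0.06229446 0.058     ] [ 0.61723597 -0.13531457  0.058     ] [ 0.62298009 -0.03767133  0.058     ] 0.19790726181565502
yaw from crest -0.05490576856289125
low [ 0.47314156 -0.02877707  0.039     ]
jar top 754 [0.5040341  0.02036267 0.07688826] [ 0.48024231 -0.02340665  0.06604491] [0.52976114 0.06337448 0.08575275]
jar x,yaw,z [ 0.50496515 -0.05097447  0.05578965] y mid 0.019983915200686094 0.0014503573357770997
bottle top 564 [ 0.49830218 -0.09048196  0.07585363] [ 0.47534891 -0.1229473   0.0660186 ] [ 0.5228434  -0.03670872  0.08586803]
plane [-1.63273923e+00  1.47466717e-03  9.94046749e-01] 3.1406894678610104 58.513887849594525
top crest 0.76 [ 0.626 -0.038  0.046]
top low_bar 0.67 [ 0.483 -0.033  0.035]
top jar 0.95 [ 0.415 -0.205  0.057]
top jar 0.87 [0.509 0.019 0.057]
top jar 0.86 [0.531 0.159 0.057]
top jar 0.72 [ 0.501 -0.081  0.057]
top jar 0.71 [0.366 0.007 0.057]
top jar 0.66 [0.41  0.123 0.057]
top cradle_left 0.79 [0.658 0.013 0.065]
side crest 0.86 [ 0.62  -0.052  0.046]
side low_bar 0.72 [ 0.482 -0.022  0.035]
side jar 0.82 [0.394 0.174 0.057]
side jar 0.76 [0.507 0.027 0.057]
side jar 0.75 [ 0.386 -0.164  0.057]
side jar 0.74 [0.346 0.056 0.057]
side jar 0.59 [ 0.66  -0.104  0.057]
side jar 0.57 [0.512 0.191 0.057]
side cradle_right 0.64 [ 0.654 -0.091  0.065]
side cradle_right 0.52 [0.652 0.004 0.065]
side cradle_left 0.76 [0.656 0.004 0.065]
side cradle_left 0.61 [ 0.518 -0.275  0.065]
```

Jar lies in the left lane at about (0.505, 0.020), with the ramp yawed about -0.053 rad. I'll approach with the fingers 40 mm apart across the lane.

```bash
python3 -m creep '[{"hand":40,"x":16,"y":38,"z":0,"ax":0,"ay":0,"az":-0.07},{"hand":40,"x":32,"y":76,"z":0,"ax":0,"ay":0,"az":-0.14},{"hand":40,"x":48,"y":114,"z":0,"ax":0,"ay":0,"az":-0.21},{"hand":40,"x":64,"y":152,"z":0,"ax":0,"ay":0,"az":-0.28},{"hand":40,"x":80,"y":190,"z":0,"ax":0,"ay":0,"az":-0.329}]'
python3 -m creep '[{"hand":40,"x":16,"y":38,"z":0,"ax":0,"ay":0,"az":0},{"hand":40,"x":32,"y":76,"z":0,"ax":0,"ay":0,"az":0},{"hand":40,"x":48,"y":114,"z":0,"ax":0,"ay":0,"az":0},{"hand":40,"x":64,"y":152,"z":0,"ax":0,"ay":0,"az":0},{"hand":40,"x":80,"y":190,"z":0,"ax":0,"ay":0,"az":0}]'
python3 -c "
from rig import *;s=state();print(s)"
```

```text
clock: 2.12
ee_pos: [0.264, -0.4577, 0.2435]
ee_rot: [1.0, -0.029, 0.0, 0.0]
contact_force: [0.7, 0.9, 0.3]
finger_gap: 0.0639
clock: 2.53
ee_pos: [0.3439, -0.2677, 0.2439]
ee_rot: [1.0, -0.027, 0.0, 0.0]
contact_force: [0.7, -0.8, 0.2]
finger_gap: 0.0401
{'clock': 2.5333, 'qpos': array([-7.19878976e-01, -4.25647877e-01,  1.92198458e+00,  1.42740200e-05,
        1.64440757e+00,  9.04609364e-01]), 'qvel': array([ 1.05372823, -0.35376082,  0.25096001,  0.0010952 ,  0.10208406,
        1.04813804]), 'joint_torque': array([-1.53701752e+01, -2.45326281e+01, -6.34513021e+01, -1.42651973e-01,
       -3.08767136e-02, -2.98439719e+00]), 'ee_pos': array([ 0.34392751, -0.26765416,  0.2438949 ]), 'ee_rot': array([ 9.99639592e-01, -2.68422518e-02,  3.30880549e-04,  2.65527330e-04]), 'contact_force': array([ 0.67937568, -0.79976839,  0.24653335]), 'ft_torque': array([-0.00355882, -0.01276566, -0.04172309]), 'finger_gap': 0.04007648984137185}
```

```bash
python3 -m creep '[{"hand":40,"x":14,"y":38,"z":0,"ax":0,"ay":0,"az":0},{"hand":40,"x":28,"y":76,"z":0,"ax":0,"ay":0,"az":0},{"hand":40,"x":42,"y":114,"z":0,"ax":0,"ay":0,"az":0},{"hand":40,"x":56,"y":152,"z":0,"ax":0,"ay":0,"az":0},{"hand":40,"x":70,"y":190,"z":0,"ax":0,"ay":0,"az":0}]'
python3 -m creep '[{"hand":40,"x":15,"y":35,"z":0,"ax":0,"ay":0,"az":0},{"hand":40,"x":30,"y":70,"z":0,"ax":0,"ay":0,"az":0},{"hand":40,"x":41,"y":99,"z":0,"ax":0,"ay":0,"az":0},{"hand":40,"x":41,"y":99,"z":-30,"ax":0,"ay":0,"az":0},{"hand":40,"x":41,"y":99,"z":-60,"ax":0,"ay":0,"az":0}]'
python3 - <<'E'
from h import *
s=state();print(s['ee_pos'],s['ee_rot'])
for n in('side','wrist'):
    p=read_camera(n);save(p,n+'1')
E
```

```text
clock: 2.95
ee_pos: [0.4139, -0.0775, 0.2441]
ee_rot: [1.0, -0.027, 0.001, 0.0]
contact_force: [0.5, -0.9, -0.1]
finger_gap: 0.0402
clock: 3.37
ee_pos: [0.4557, 0.0212, 0.1841]
ee_rot: [1.0, -0.025, 0.001, -0.0]
contact_force: [-0.5, 0.1, -1.6]
finger_gap: 0.0398
[0.45570043 0.02122112 0.18409211] [ 9.99686629e-01 -2.49935969e-02  1.40011632e-03 -6.28560980e-05]
```

View pics/wrist1.png

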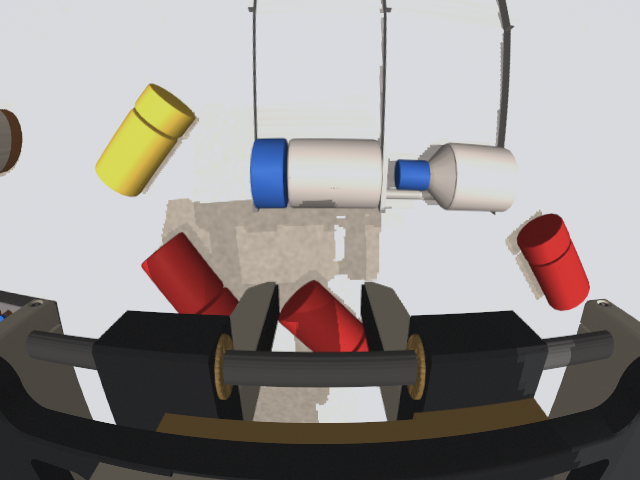

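View pics/side1.png

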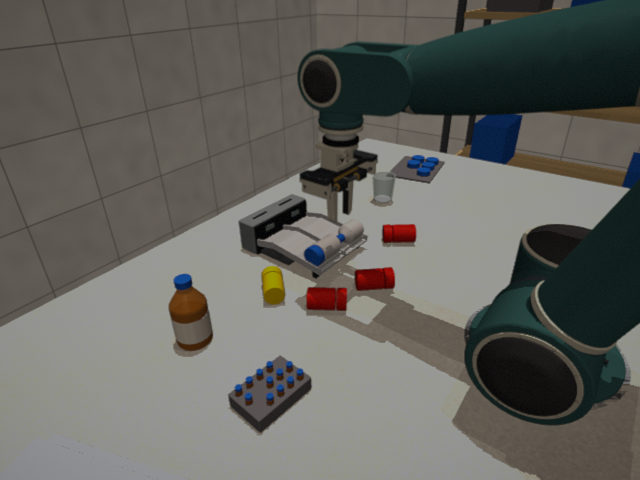

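The wrist view shows the jar (cols 251–383) centred ahead of the two fingers (centre ~320), with the bottle off to the right. Now descend just outside its low side.

```bash
python3 -m creep '[{"hand":40,"x":0,"y":0,"z":-23,"ax":0,"ay":0,"az":0},{"hand":40,"x":0,"y":0,"z":-46,"ax":0,"ay":0,"az":0},{"hand":40,"x":0,"y":0,"z":-69,"ax":0,"ay":0,"az":0},{"hand":40,"x":0,"y":0,"z":-92,"ax":0,"ay":0,"az":0},{"hand":40,"x":0,"y":0,"z":-114,"ax":0,"ay":0,"az":0}]'
python3 - <<'E'
from h import *
s=state();print(s['ee_pos'],s['ee_rot'],s['qpos'])
p=read_camera('side');save(p,'side2');cv2.imwrite('pics/side2z.png',cv2.resize(cv2.imread('pics/side2.png')[140:300,220:400],None,fx=3.7,fy=3.7))
E
```

```text
clock: 3.88
ee_pos: [0.4554, 0.0191, 0.0705]
ee_rot: [1.0, -0.027, 0.001, -0.0]
contact_force: [-0.9, 0.2, -0.8]
finger_gap: 0.0403
[0.45544614 0.01906017 0.07054442] [ 9.99633974e-01 -2.70396365e-02  8.81027008e-04 -1.74997999e-05] [-1.41517426e-02 -2.78797662e-01  2.09841412e+00  1.26782911e-05
  1.32021384e+00  1.61072734e+00]
```

View pics/side2z.png

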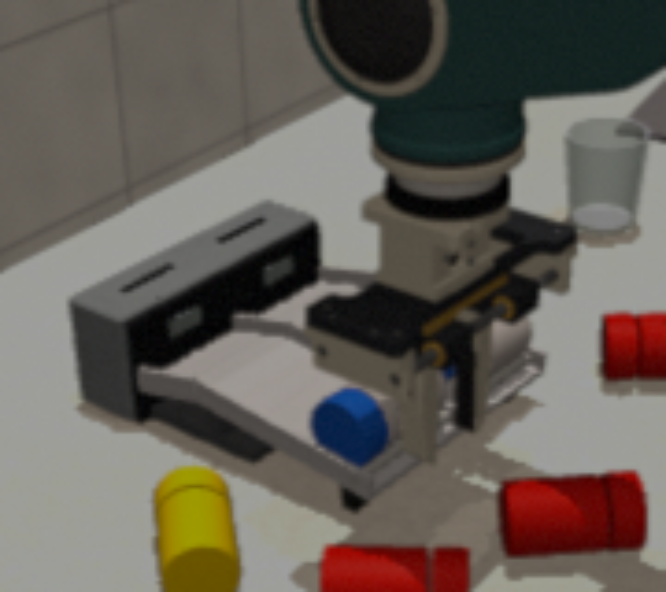

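```bash
python3 -m creep '[{"hand":40,"x":4,"y":0.4,"z":0.3,"ax":0,"ay":0,"az":0},{"hand":40,"x":8,"y":0.8,"z":0.6,"ax":0,"ay":0,"az":0},{"hand":40,"x":12,"y":1.2,"z":1,"ax":0,"ay":0,"az":0},{"hand":40,"x":16,"y":1.6,"z":1.5,"ax":0,"ay":0,"az":0},{"hand":40,"x":20,"y":1.6,"z":2,"ax":0,"ay":0,"az":0}]'
python3 -m creep '[{"hand":40,"x":4,"y":-0.2,"z":0.5,"ax":0,"ay":0,"az":0},{"hand":40,"x":8,"y":-0.4,"z":1,"ax":0,"ay":0,"az":0},{"hand":40,"x":12,"y":-0.6,"z":1.5,"ax":0,"ay":0,"az":0},{"hand":40,"x":16,"y":-0.8,"z":2,"ax":0,"ay":0,"az":0},{"hand":40,"x":20,"y":-1,"z":2.5,"ax":0,"ay":0,"az":0}]'
python3 - <<'E'
from h import *
s=state();print(s['ee_pos'],s['ee_rot'],s['contact_force'])
for n in('side','wrist'): p=read_camera(n);save(p,n+'3')
cv2.imwrite('pics/side3z.png',cv2.resize(cv2.imread('pics/side3.png')[140:300,220:400],None,fx=3.7,fy=3.7))
E
```

```text
clock: 4.35
ee_pos: [0.4758, 0.0211, 0.073]
ee_rot: [1.0, -0.027, 0.001, -0.0]
contact_force: [-1.3, 0.2, 0.3]
finger_gap: 0.0399
clock: 4.77
ee_pos: [0.4952, 0.0201, 0.0742]
ee_rot: [1.0, -0.027, -0.0, 0.0]
contact_force: [-0.8, 0.7, 0.4]
finger_gap: 0.0402
[0.49517341 0.02006006 0.07415959] [ 9.99645433e-01 -2.66271142e-02 -7.52964532e-05  3.92394610e-07] [-0.7967445   0.71821804  0.42037622]
```

View pics/side3z.png

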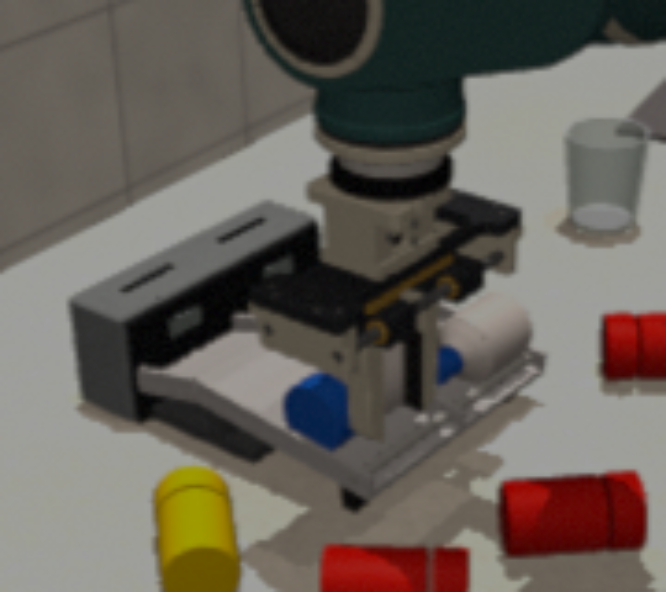

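View pics/wrist3.png

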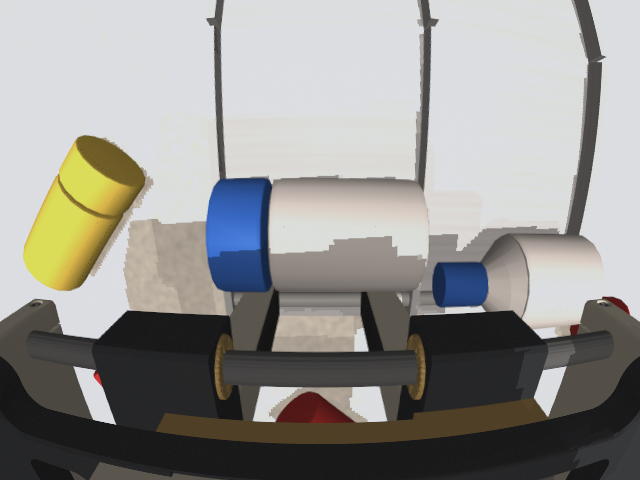

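The jar is rolling up squarely ahead of the fingers (wrist view cols 207–428, within the walls). I'll keep the push steady.

```bash
python3 -m creep '[{"hand":40,"x":5,"y":-0.2,"z":0.7,"ax":0,"ay":0,"az":0},{"hand":40,"x":10,"y":-0.5,"z":1.3,"ax":0,"ay":0,"az":0},{"hand":40,"x":15,"y":-0.8,"z":2,"ax":0,"ay":0,"az":0},{"hand":40,"x":20,"y":-1,"z":2.6,"ax":0,"ay":0,"az":0},{"hand":40,"x":25,"y":-1.3,"z":3.2,"ax":0,"ay":0,"az":0}]'
python3 -m creep '[{"hand":40,"x":5,"y":-0.2,"z":0.7,"ax":0,"ay":0,"az":0},{"hand":40,"x":10,"y":-0.5,"z":1.3,"ax":0,"ay":0,"az":0},{"hand":40,"x":15,"y":-0.8,"z":2,"ax":0,"ay":0,"az":0},{"hand":40,"x":20,"y":-1,"z":2.6,"ax":0,"ay":0,"az":0},{"hand":40,"x":25,"y":-1.3,"z":3.2,"ax":0,"ay":0,"az":0}]'
python3 -m creep '[{"hand":40,"x":5,"y":-0.2,"z":0.7,"ax":0,"ay":0,"az":0},{"hand":40,"x":10,"y":-0.5,"z":1.3,"ax":0,"ay":0,"az":0},{"hand":40,"x":15,"y":-0.8,"z":2,"ax":0,"ay":0,"az":0},{"hand":40,"x":20,"y":-1,"z":2.6,"ax":0,"ay":0,"az":0},{"hand":40,"x":25,"y":-1.3,"z":3.2,"ax":0,"ay":0,"az":0}]'
python3 - <<'E'
from h import *
s=state();print(s['ee_pos'],s['ee_rot'],s['contact_force'])
for n in('side','wrist'): p=read_camera(n);save(p,n+'4')
cv2.imwrite('pics/side4z.png',cv2.resize(cv2.imread('pics/side4.png')[140:300,220:400],None,fx=3.7,fy=3.7))
E
```

```text
clock: 5.28
ee_pos: [0.5204, 0.0188, 0.0774]
ee_rot: [1.0, -0.027, 0.0, 0.0]
contact_force: [-1.1, 0.4, 0.5]
finger_gap: 0.0401
clock: 5.7
ee_pos: [0.5453, 0.0175, 0.0806]
ee_rot: [1.0, -0.027, -0.0, 0.0]
contact_force: [-1.6, 0.1, 0.9]
finger_gap: 0.0399
clock: 6.12
ee_pos: [0.5703, 0.0162, 0.0838]
ee_rot: [1.0, -0.027, -0.0, -0.0]
contact_force: [-0.6, 0.3, 0.6]
finger_gap: 0.0399
[0.57031598 0.01617815 0.08380598] [ 9.99645991e-01 -2.66062460e-02 -7.16729224e-07 -2.25797474e-05] [-0.59222752  0.28302367  0.59116974]
```

View pics/side4z.png

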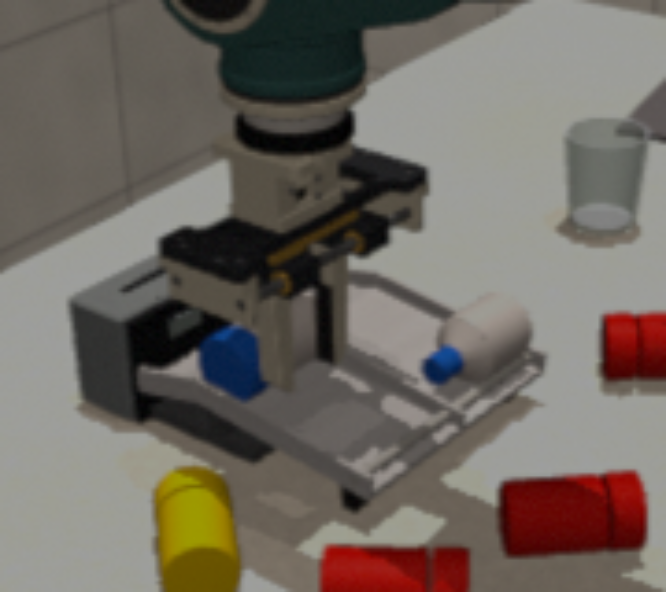

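View pics/wrist4.png

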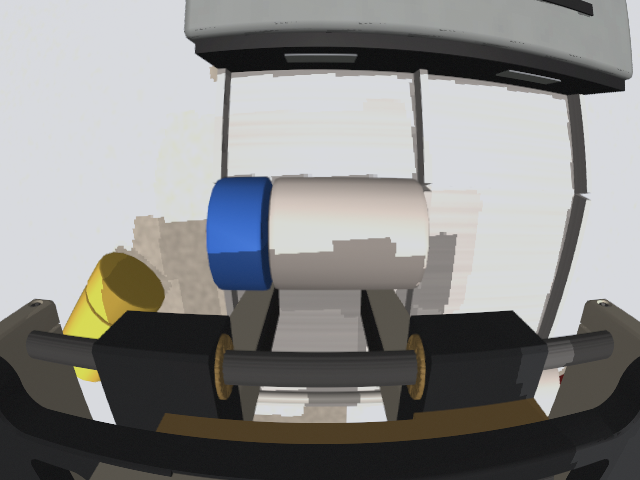

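The jar is square and just short of the crest. I'll go slowly over it.

```bash
python3 -m creep '[{"hand":40,"x":4,"y":-0.2,"z":0.5,"ax":0,"ay":0,"az":0},{"hand":40,"x":8,"y":-0.4,"z":1,"ax":0,"ay":0,"az":0},{"hand":40,"x":12,"y":-0.6,"z":1.5,"ax":0,"ay":0,"az":0},{"hand":40,"x":16,"y":-0.8,"z":2,"ax":0,"ay":0,"az":0},{"hand":40,"x":20,"y":-1,"z":2.5,"ax":0,"ay":0,"az":0}]'
python3 -m creep '[{"hand":40,"x":4,"y":-0.2,"z":0.5,"ax":0,"ay":0,"az":0},{"hand":40,"x":8,"y":-0.4,"z":1,"ax":0,"ay":0,"az":0},{"hand":40,"x":12,"y":-0.6,"z":1.5,"ax":0,"ay":0,"az":0},{"hand":40,"x":16,"y":-0.8,"z":2,"ax":0,"ay":0,"az":0},{"hand":40,"x":20,"y":-1,"z":2.5,"ax":0,"ay":0,"az":0}]'
python3 - <<'E'
from h import *
s=state();print(s['ee_pos'],s['ee_rot'],s['contact_force'])
for n in('side','wrist'): p=read_camera(n);save(p,n+'5')
cv2.imwrite('pics/side5z.png',cv2.resize(cv2.imread('pics/side5.png')[140:300,220:400],None,fx=3.7,fy=3.7))
E
```

```text
clock: 6.63
ee_pos: [0.5902, 0.0152, 0.0863]
ee_rot: [1.0, -0.027, 0.0, 0.0]
contact_force: [0.3, 0.5, -0.2]
finger_gap: 0.0397
clock: 7.05
ee_pos: [0.6102, 0.0142, 0.0888]
ee_rot: [1.0, -0.027, -0.0, -0.0]
contact_force: [-0.3, -0.3, -0.5]
finger_gap: 0.0398
[0.61022219 0.01416898 0.08876378] [ 9.99645662e-01 -2.66186265e-02 -6.21653163e-06 -3.08144679e-06] [-0.34994156 -0.25644326 -0.52661859]
```

View pics/wrist5.png

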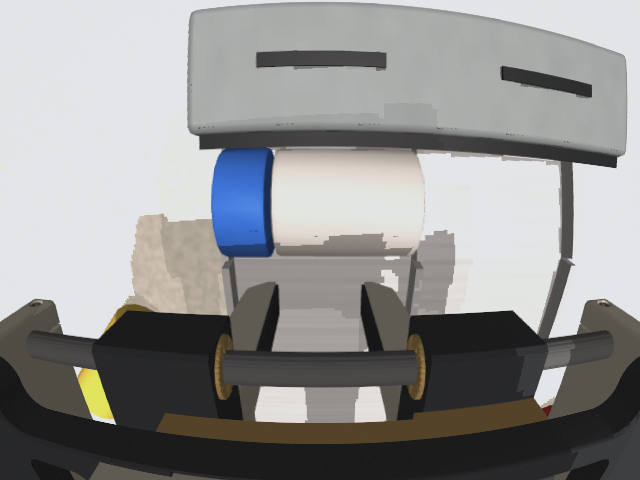

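The jar has rolled down and rests against the stop, square to it. I'll back off, rise, and check.

```bash
python3 -m creep '[{"hand":40,"x":-10,"y":0.5,"z":3,"ax":0,"ay":0,"az":0},{"hand":40,"x":-20,"y":1,"z":15,"ax":0,"ay":0,"az":0},{"hand":40,"x":-30,"y":1.5,"z":45,"ax":0,"ay":0,"az":0},{"hand":40,"x":-50,"y":2,"z":80,"ax":0,"ay":0,"az":0},{"hand":40,"x":-75,"y":2,"z":110,"ax":0,"ay":0,"az":0}]'
python3 -m creep '[{"hand":40,"x":-30,"y":-20,"z":15,"ax":0,"ay":0,"az":0},{"hand":40,"x":-55,"y":-50,"z":20,"ax":0,"ay":0,"az":0},{"hand":40,"x":-75,"y":-85,"z":20,"ax":0,"ay":0,"az":0},{"hand":40,"x":-90,"y":-120,"z":20,"ax":0,"ay":0,"az":0},{"hand":40,"x":-100,"y":-155,"z":20,"ax":0,"ay":0,"az":0}]'
python3 -m creep '[{"hand":40,"x":-16,"y":-38,"z":0,"ax":0,"ay":0,"az":0},{"hand":40,"x":-32,"y":-76,"z":0,"ax":0,"ay":0,"az":0},{"hand":40,"x":-48,"y":-114,"z":0,"ax":0,"ay":0,"az":0},{"hand":40,"x":-64,"y":-152,"z":0,"ax":0,"ay":0,"az":0},{"hand":40,"x":-64,"y":-152,"z":0,"ax":0,"ay":0,"az":0}]'
python3 - <<'E'
from h import *
for n in('side','top'): p=read_camera(n);save(p,n+'6')
cv2.imwrite('pics/side6z.png',cv2.resize(cv2.imread('pics/side6.png')[140:300,220:400],None,fx=3.7,fy=3.7))
cv2.imwrite('pics/top6z.png',cv2.resize(cv2.imread('pics/top6.png')[120:280,250:430],None,fx=3.7,fy=3.7))
K=p['K'];R=np.array(p['R']);t=np.array(p['t']);dz=p['range_z']
v,u=np.mgrid[0:480,0:640]
P=np.stack([(u-K[0][2])/K[0][0]*dz,(v-K[1][2])/K[1][1]*dz,dz],-1);W=(P-t)@R
m=np.zeros((480,640),bool);m[160:215,285:342]=1
from scipy.optimize import least_squares
S=W[m];S=S[(S[:,2]>.074)&(S[:,2]<.1)&(S[:,0]<.678)&(S[:,0]>.62)]
print(len(S),S.min(0),S.max(0))
def res(q):
    x0,a,z0=q; dd=(S[:,0]-x0-np.tan(-a)*(S[:,1]-S[:,1].mean()))*np.cos(a)
    return np.hypot(dd,S[:,2]-z0)-.025
o=least_squares(res,[.658,0,.065],loss='soft_l1',f_scale=.002);print('jar x,yaw,z',o.x,'y',(S[:,1].min()+S[:,1].max())/2)
S=W[228:262,338:384].reshape(-1,3);S=S[(S[:,2]>.066)&(S[:,2]<.1)];print('bottle',S.mean(0))
E
```

```text
clock: 7.57
ee_pos: [0.5335, 0.0163, 0.2002]
ee_rot: [1.0, -0.027, -0.0, -0.0]
contact_force: [0.3, -0.8, 1.1]
finger_gap: 0.0402
clock: 7.98
ee_pos: [0.4325, -0.1395, 0.2193]
ee_rot: [1.0, -0.026, 0.001, 0.0]
contact_force: [0.6, -0.4, 0.7]
finger_gap: 0.0396
clock: 8.4
ee_pos: [0.3674, -0.2951, 0.2186]
ee_rot: [1.0, -0.029, -0.0, 0.001]
contact_force: [0.5, 0.7, -0.5]
finger_gap: 0.0396
711 [ 0.63227987 -0.03079695  0.07413895] [0.67795719 0.0542531  0.09485114]
jar x,yaw,z [ 0.65767363 -0.05911482  0.06382276] y 0.011728073430616307
bottle [ 0.49796685 -0.09029678  0.07602831]
```

View pics/side6z.png

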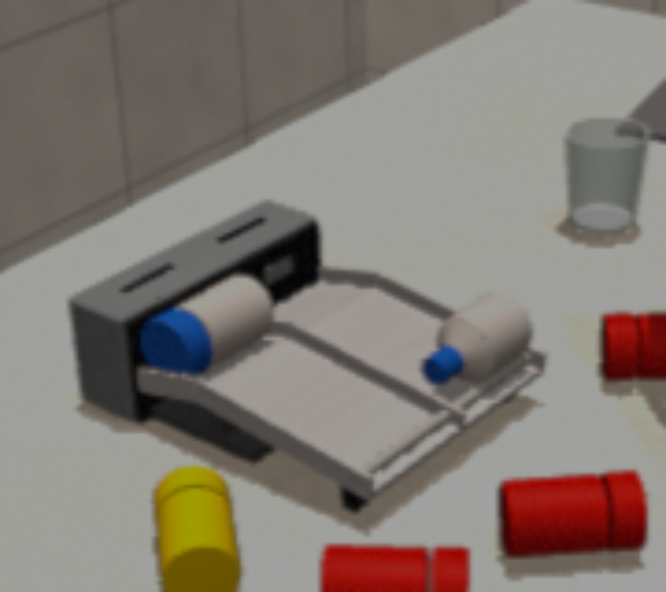

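View pics/top6z.png

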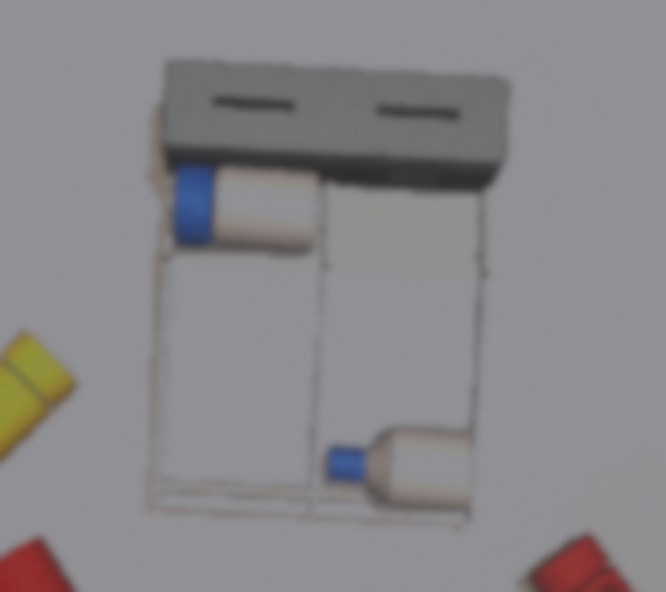

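The jar sits at (0.658, 0.012), where home was predicted at (0.658, 0.0115), and its yaw matches the ramp's. The bottle hasn't moved.

```bash
python3 -c "
from rig import *;print(hand_in())"
```

```text
the job is handed in; nothing more can be done
None
```

The jar is home in the left-lane cradle, resting against the reader's stop, and the job is handed in at about 8.5 s of the 40 s allowed. I pushed it up the lane with two fingertips 40 mm apart at roughly 50–60 mm/s. Once past the crest it rolled into the cradle by itself, and I then moved the arm back, up and clear of everything.

Last checks, from the top camera's depth before handing in:

| Check | Measured | Expected |
|---|---|---|
| Jar position (m) | (0.658, 0.012), height 0.064 | (0.658, 0.0115), height 0.065 |
| Jar axis yaw (rad) | -0.059 | ramp about -0.053 |
| Bottle shift | under 1 mm | under 15 mm |

- **Forces:** wrist force readings stayed under about 2 N, with no sign of contact after the retreat.
- **Disagreement:** a depth fit of the ramp floor gave an implausible 58° slope, so I discarded it. The ramp's direction and home point come from its wall edges and the jar's starting position instead.
- **Not measured:** I did not measure the reagent bottle, beaker or vial rack at the end. The arm stayed well clear of them, and the beaker looked unmoved in the final side view.

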